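# Fill and assemble the two-tier tray on the doorway ledge

### The job

Put the two-tier tray by the door back together from the bottom up: first lay the red polish tin in the wide compartment of the base tier and the nail clipper in its narrow compartment, then seat the top tier fully down between the base tier's corner guides, and only then stand the ring dish in the wide compartment of the top tier and lay the torch, switch up, in the narrow one. Set the ceramic dish down gently, do not drop it. Leave the brown tin, padlock, shoe brush and bottle where they are.

Things in the scene. Friction and masses are not known exactly. Their poses are not given: they have to be found in the camera images.
- base_tray: Blue tray with corner posts, fixed. Origin: centre of underside. Outer 172 (x) x 202 (y) mm, floor 4, walls 22 high. Divider along x at y=-6, 18 high: wide part y -4 to 98, narrow part y -98 to -8, x -83 to 83. Posts, 17 square, inside the corners: flat seats 50 mm up. Corner guides, 3 mm clear of the top tier, 58 high, then flare to 67: they guide in a tier up to 8 mm off.
- top_tray: Loose blue tray with dark upright grip, 220 g. Origin: centre of underside. Outer 160 (x) x 190 (y) mm, floor 3, walls 22 high. Divider along x, y -12 to 0, 22 high; at x -40 to 40 it is the grip, 12 thick, top 60 up. Wide part y 0 to 92, narrow part y -92 to -12, x -77 to 77. Seated: origin 50 mm above the base tier's, x axes parallel, either way round.
- red_tin: Round shoe polish tin with a red lid, 62 mm across, 24 mm high, 90 g. Origin: centre of its underside.
- nail_clipper: Steel nail clipper lying flat, 60 mm long along its x axis, 14 mm wide (y), about 11 mm high, 45 g. Origin: centre of its underside.
- torch: Yellow plastic torch with a flat underside, lying along its x axis, 120 mm long, slide switch on top, 120 g. Origin: centre of its underside. Body (x = -60 to 24 mm) 28 mm wide and 28 mm high; head (x = 24 to 60 mm, lens at +x) 40 mm wide and 34 mm high.
- ring_dish: Sea-green ceramic ring dish, 140 g: a round saucer 76 mm across and 16 mm high with an upright ring post in its middle, 14 mm thick, its top 52 mm above the underside, by which it can be picked up. Origin: centre of its underside.
- brown_tin: Shoe polish tin with a dark brown lid, 62 mm across, 24 mm high; not wanted, leave alone. Origin: centre of its underside.
- padlock: Brass padlock lying flat, 65 by 42 mm, 20 mm high; leave alone. Origin: middle of its underside, shackle towards +x.
- shoe_brush: Wooden shoe brush, bristles down, 130 by 46 mm, 40 mm high; leave alone. Origin: centre of its underside.
- care_bottle: Grey bottle with a black cap, 44 mm across, 110 mm high; leave alone. Origin: centre of its underside.
There are look-alikes about, which are no part of the job. Several things look just like the ring_dish: the one meant starts farthest to the robot's right. Of the things shaped like the nail_clipper, the steel one is meant.

How it is judged:
By the outcome, as a careful person would: the job done as asked, in the order asked, and still so for the second after the job is handed in, with the robot touching nothing.
It also fails if it takes over 131 s, if anything falls off the work surface, if the arm or the gripper's body presses on something with over 40 N, if the wrist force passes 120 N, or if a joint passes its speed limit or range.

### The arm

A 7-joint arm with a two-finger parallel gripper is mounted at the origin on the work surface. World frame = base frame: x ahead of the robot, y to its left, z up, the work surface at z = 0. Lengths are in mm, angles in rad, forces in N, time in s.
With the tool pointing down it reaches from about 350 to 900 mm from the base axis. Payload 19.9 kg.
Tool frame: the origin (TCP) lies at the very end of the fingers, on their centre line; the grasp point (between the pads) lies 19 mm behind it (env.hold_point_z is the distance from the TCP to the grasp point, in mm); z points along the fingers, y is the line along which they close (so a half turn about z gives the same grasp; the last joint's range is limited). The gripper opens to 94 mm and grips with 3 to 60 N. Pads are 16 mm wide; open, the fingers measure 119 mm over their backs; the gripper's body (75 mm by 177 mm) begins 78 mm behind the grasp point.
Start: joints at [-1.331, 0.417, -0.01, 1.614, 0.005, 1.111, -0.053], TCP at [173.793, 600.329, 205.425] pointing down, gripper open.
Joint ranges: [-2.81, 2.81], [-0.39, 2.02], [-1.27, 1.25], [0.06, 2.57], [-1.19, 4.33], [0.19, 2], [-2.82, 2.82]. Speed limits (rad/s): [1.89, 1.89, 2.39, 2.39, 3.01, 3.01, 3.01].

### API

Orientations are given as a unit quaternion [w, x, y, z].
In Python, from cell import env gives the robot as it stands.
- The arm moves only by the shell command python3 -m crank 'ROWS' [FORCE]. ROWS is JSON, a list that holds one entry, the list of rows, each a list of 7 numbers: the turn, a rotation vector about the tool's x, y, z in units of 5 degrees (1.0 is 5 degrees), then the shift along the tool's x, y, z in units of 25 mm (1.0 is 25 mm), then the finger opening in mm, from 0 to 94. In form: [[[wx, wy, wz, dx, dy, dz, gripper], ...]]. A call has 1 to 12 rows; each row shifts and turns the commanded pose from where the row before left it, along the tool's axes as they then stand; what a row does not reach is not made up. A row lasts 1/8 s, in which the tool goes at most 62.5 mm and 10.7 degrees, less where a joint would pass 70% of its speed; a pose out of reach is approached as far as the arm can. A call is refused whole if a number of a shift passes 1 or a number of a turn 1, either way. A call with a gripper value outside its range is refused whole. The fingers move at their own pace and stop on an object; FORCE is the grip in N (left out, the last holds). Time passes only in rows, so rows that do not move let the fingers close. It gives the time, the measured TCP pose, the force, the opening and the grip force at its end, in the units of the state.
- env.state(): the state, without advancing time (a new reading comes with each control period).
- env.camera(name): name is "side" or "top"; returns the picture (480x640x3 uint8, red, green, blue); there is no depth.
- env.camera_params(name): a dict with "camera_matrix" (3x3 intrinsics, pixels), "rvec" (rotation vector, rad) and "tvec" (3), from world to camera coordinates, as OpenCV has them. Camera axes: x right, y down, z forward; pixel columns grow to the right and rows downward; lengths in mm; the calibration is good to about 2 mm. A picture is of the moment at which its call begins. camera_params takes no time and is no camera call.
- env.close_job(): hands the job in; it is judged then, once.
The state is a dict: "clock": time; "joint_pos": joint angles; "joint_vel": joint speeds; "tau": joint torques, N m; "tool_pos": TCP position; "ee_rot": TCP orientation; "contact_force": force on the tool from outside, world axes, zero at the start; "ft_torque": the same for the moment, N m; "gripper_width": finger opening in mm; "grasp_force": force on a finger pad.
Only numpy, scipy, OpenCV 4.12 (cv2) and the standard library are available. Lean on these libraries where they do the work, as an engineer would, in place of code of your own. Each camera call takes 0.05 s, during which the arm holds its last target. There are 200 camera calls.

## Working session

There is one attempt and no reset: what is moved stays moved. The work goes in short steps, Python scripts to look and compute and a shell command to move; the robot and the scene stay as the last step left them, time stands still between calls to the robot, and variables do not carry over. Pictures are saved under pics/ and viewed, at most 14 in all, crops included, and the job is handed in when it is done.

```bash
ls; mkdir -p pics; python3 - <<'E'
from cell import env
import cv2
for n in("side","top"):
    cv2.imwrite(f"pics/{n}0.png",env.camera(n)[:,:,::-1]); p=env.camera_params(n); print(n,p)
s=env.state();print(s)
E
```

```text
pics
side {'camera_matrix': array([[507.99615942,   0.        , 324.12543306],
       [  0.        , 507.99615942, 240.56924074],
       [  0.        ,   0.        ,   1.        ]]), 'rvec': array([ 2.29047974, -0.83738742,  0.28965829]), 'tvec': array([-396.97936913,  325.05958108, 1050.86347496])}
top {'camera_matrix': array([[583.37310216,   0.        , 315.07058879],
       [  0.        , 583.37310216, 243.51572867],
       [  0.        ,   0.        ,   1.        ]]), 'rvec': array([ 2.13648187, -2.19848081,  0.08017725]), 'tvec': array([  66.05387594,  518.08204347, 1116.08433486])}
{'clock': 0.1, 'joint_pos': array([-1.33051577,  0.41789353, -0.01030515,  1.61409557,  0.00468324,
        1.11073679, -0.05303467]), 'joint_vel': array([-0.00164559, -0.00194803,  0.00057429, -0.00263815, -0.0013136 ,
        0.00063856,  0.00120594]), 'tau': array([ 1.14735158e-03, -8.52577615e+01,  6.40031956e-01, -4.26703227e+01,
       -4.89182852e-02,  1.63455965e-02, -2.57476025e-06]), 'tool_pos': array([173.7009211 , 600.01966723, 204.90853487]), 'ee_rot': array([-4.27653749e-05,  1.40440564e-01,  9.90088956e-01, -5.52975876e-04]), 'contact_force': array([ 0.41834704, -0.10079416,  0.63394924]), 'ft_torque': array([ 0.02587297,  0.01511244, -0.00175726]), 'grasp_force': 0.0, 'gripper_width': 94.05013284658482}
```

View pics/side0.png

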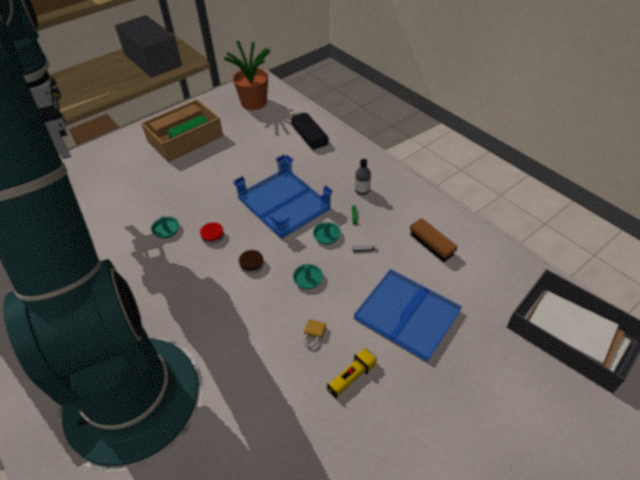

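View pics/top0.png

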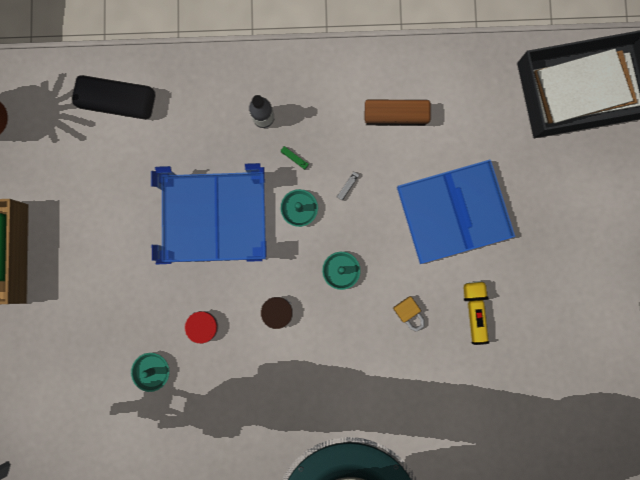

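Top view: the ring dishes are at (299,207), (341,270) and (150,371). The rightmost is (341,270), which is the one wanted. The clippers are green at (295,157) and steel at (349,186), and steel is wanted. The tins are red at (201,327) and brown at (277,312), and red is wanted. The torch is at (478,313), the loose top tray at (458,212) and the base tray at (213,215). Next, close crops to check the choice and read features.

```bash
cat >h.py <<'E'
import cv2,numpy as np
from cell import env
from scipy.spatial.transform import Rotation as R
P={n:env.camera_params(n) for n in("side","top")}
def proj(n,X):
    p=P[n];return cv2.projectPoints(np.float64(X).reshape(-1,3),p["rvec"],p["tvec"],p["camera_matrix"],None)[0].reshape(-1,2)
def ray(n,uv):
    p=P[n];Rm=cv2.Rodrigues(p["rvec"])[0];d=Rm.T@np.linalg.inv(p["camera_matrix"])@np.array([*uv,1.]);return -Rm.T@p["tvec"],d
def at(n,uv,z):
    c,d=ray(n,uv);return c+d*(z-c[2])/d[2]
def tri(a,b): # top uv, side uv
    M={n:p["camera_matrix"]@np.c_[cv2.Rodrigues(p["rvec"])[0],p["tvec"]] for n,p in P.items()}
    X=cv2.triangulatePoints(M["top"],M["side"],np.float64(a).reshape(2,1),np.float64(b).reshape(2,1)).ravel();return X[:3]/X[3]
def shot(n,f,box=None,k=2):
    im=env.camera(n)[:,:,::-1].copy()
    if box: x0,y0,x1,y1=box; im=cv2.resize(im[y0:y1,x0:x1],None,fx=k,fy=k,interpolation=cv2.INTER_CUBIC)
    cv2.imwrite("pics/"+f,im)
E
python3 - <<'E'
from h import *
for f,n,(x0,y0,x1,y1),k in(("topc.png","top",(140,150,530,390),2),("sidec.png","side",(195,150,470,400),2.4)):
    im=cv2.imread(f"pics/{n}0.png"); cv2.imwrite("pics/"+f,cv2.resize(im[y0:y1,x0:x1],None,fx=k,fy=k,interpolation=cv2.INTER_CUBIC))
print(at("top",(341,270),10),at("top",(299,207),10),at("top",(150,371),10))
E
```

```text
[467.19231772   1.8499529   10.        ] [594.88048349  81.35652067  10.        ] [281.07963299 380.0009959   10.        ]
```

View pics/topc.png

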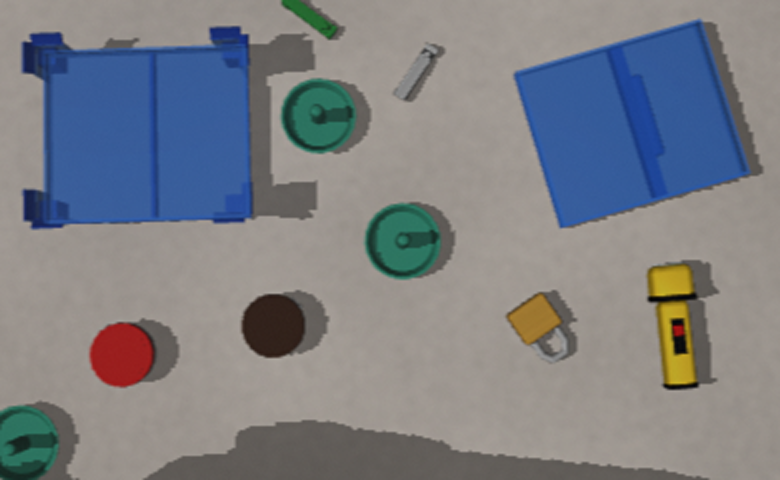

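View pics/sidec.png

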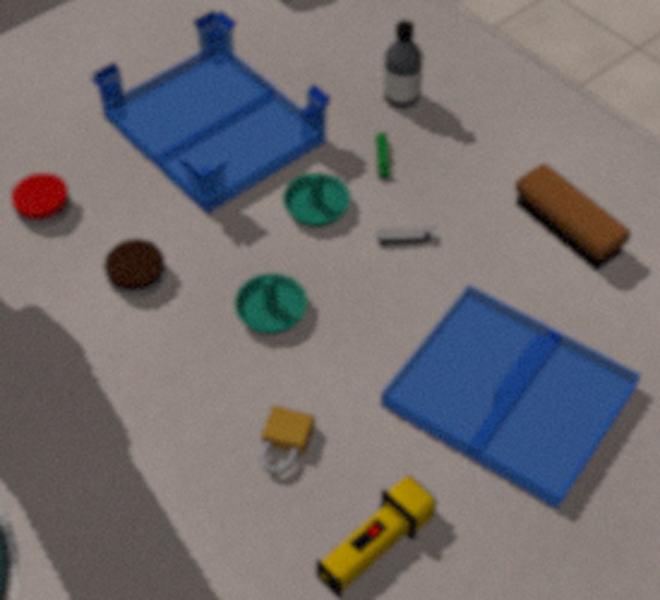

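```bash
cat >fit.py <<'E'
from h import *
from scipy.optimize import minimize
def box(x0,x1,y0,y1,z0,z1): return np.array([[x,y,z] for x in(x0,x1) for y in(y0,y1) for z in(z0,z1)],float)
def cyl(r,z0,z1): a=np.arange(36)*np.pi/18; return np.array([[r*np.cos(t),r*np.sin(t),z] for t in a for z in(z0,z1)])
MOD=dict(red=[cyl(31,0,24)],clip=[box(-30,30,-7,7,0,11)],dish=[np.r_[cyl(38,15,16),cyl(26,0,1)],cyl(7,0,52)],
 torch=[box(-60,24,-14,14,0,28),box(24,60,-20,20,0,34)],top=[box(-80,80,-95,95,0,22),box(-40,40,-12,0,0,60)],base=[box(-86,86,-101,101,0,22)])
EXC=[box(sx*86-18,sx*86+18,sy*101-18,sy*101+18,0,70) for sx in(-1,1) for sy in(-1,1)]
def place(M,q):
    c,s=np.cos(q[3]),np.sin(q[3]);return M@np.array([[c,s,0],[-s,c,0],[0,0,1]])+q[:3]
def ras(n,parts,q,S=4):
    m=np.zeros((480*S,640*S),np.uint8)
    for M in parts:
        uv=((proj(n,place(M,q))+.5)*S*16-8).astype(np.int32); cv2.fillConvexPoly(m,cv2.convexHull(uv),1,shift=4)
    return cv2.resize(m.astype(np.float32),(640,480),interpolation=cv2.INTER_AREA)
def mask(im,k):
    h,s,v=[a.astype(int) for a in cv2.split(cv2.cvtColor(im,cv2.COLOR_BGR2HSV))]
    if k=="red": m=((h<8)|(h>172))&(s>140)&(v>60)
    if k in("top","base"): m=(h>100)&(h<130)&(s>110)
    if k=="dish": m=(h>70)&(h<98)&(s>80)
    if k=="torch": m=(h>18)&(h<36)&(s>120)
    if k=="clip": m=((v>145)|(v<95))
    return m.astype(np.float32)
def fit(k,ims,q0,names=("top","side"),fz=False):
    W={};
    for n in names:
        w=cv2.dilate(ras(n,MOD[k],q0),np.ones((25,25)))
        if k=="base": w=w*(ras(n,EXC,q0)<.01)
        m=mask(ims[n],k)*(w>0)
        if k=="torch": m=cv2.morphologyEx(m,cv2.MORPH_CLOSE,np.ones((9,9)))
        W[n]=(m,w)
    def cost(d):
        q=np.array(q0,float)+[d[0],d[1],d[2]*fz,d[3]/40]
        return sum((np.abs(ras(n,MOD[k],q)-m)*w).sum() for n,(m,w) in W.items())
    r=minimize(cost,[0]*4,method="Powell",options=dict(xtol=.05,ftol=1e-4,maxiter=8))
    r=minimize(cost,r.x,method="Nelder-Mead",options=dict(initial_simplex=np.vstack([r.x]+[r.x+np.eye(4)[i]*3 for i in range(4)]),xatol=.05,fatol=.5))
    d=r.x;return np.round(np.array(q0)+[d[0],d[1],d[2]*fz,d[3]/40],3),round(r.fun,1),round(sum(m.sum() for m,_ in W.values()))
E
python3 - <<'E'
from fit import *
ims={n:cv2.imread(f"pics/{n}0.png") for n in("top","side")}
def c(u,v):return 140+u/2,150+v/2
g=dict(red=(c(122,354),24,0),clip=(c(417,71),10,0.6),dish=(c(402,240),10,0),torch=(c(675,326),15,0.1),top=(c(632,124),20,.29),base=(c(147,135),15,0))
g["clip"]=(c(417,71),10,-.5)
for k,(uv,z,yaw) in g.items():
    x=at("top",uv,z);q=[x[0],x[1],0,yaw]
    print(k,fit(k,ims,q),"zfree",fit(k,ims,q,fz=True), "toponly",fit(k,ims,q,("top",)))
    if k in("top",): q[3]+=np.pi;print("flip",fit(k,ims,q))
E
```

```text
red (array([3.63920e+02, 2.79406e+02, 0.00000e+00, 4.10000e-02]), np.float64(241.2), 1126) zfree (array([ 3.63292e+02,  2.81416e+02, -3.85700e+00,  3.60000e-02]), np.float64(237.9), 1126) toponly (array([3.63953e+02, 2.78881e+02, 0.00000e+00, 2.60000e-02]), np.float64(97.4), 789)
clip (array([600.169, -19.006,   0.   ,  -1.096]), np.float64(1887.5), 2193) zfree (array([602.609, -22.357,  14.136,  -0.649]), np.float64(1838.8), 2193) toponly (array([675.024, -28.393,   0.   ,  -1.474]), np.float64(1467.8), 1805)
dish (array([ 4.66629e+02,  2.28700e+00,  0.00000e+00, -3.90000e-02]), np.float64(133.0), 1688) zfree (array([ 4.66951e+02,  2.27100e+00, -1.96500e+00,  3.90000e-02]), np.float64(128.8), 1688) toponly (array([ 4.66718e+02,  2.07300e+00,  0.00000e+00, -5.30000e-02]), np.float64(65.0), 1126)
torch (array([ 3.79644e+02, -2.57786e+02,  0.00000e+00,  8.30000e-02]), np.float64(484.8), 1980) zfree (array([ 3.77046e+02, -2.57624e+02, -1.28000e-01,  8.50000e-02]), np.float64(485.4), 1980) toponly (array([ 3.77512e+02, -2.58751e+02,  0.00000e+00,  6.00000e-02]), np.float64(218.1), 1077)
top (array([ 5.76232e+02, -2.26518e+02,  0.00000e+00,  2.50000e-01]), np.float64(432.6), 13206) zfree (array([ 5.76640e+02, -2.27152e+02, -3.01300e+00,  2.51000e-01]), np.float64(404.7), 13206) toponly (array([ 5.76347e+02, -2.26781e+02,  0.00000e+00,  2.52000e-01]), np.float64(120.8), 7978)
flip (array([ 576.232, -226.518,    0.   ,    3.391]), np.float64(432.6), 13206)
base (array([ 5.79921e+02,  2.52786e+02,  0.00000e+00, -3.00000e-03]), np.float64(362.9), 11273) zfree (array([ 5.80519e+02,  2.52873e+02, -4.05700e+00,  1.00000e-03]), np.float64(338.1), 11273) toponly (array([5.79956e+02, 2.52476e+02, 0.00000e+00, 3.00000e-03]), np.float64(197.2), 8448)
```

```bash
python3 - <<'E'
from fit import *
c=lambda u,v:(140+u/2,150+v/2); s=lambda u,v:(195+u/2.4,150+v/2.4)
print("clip ends",tri(c(401,97),s(378,239)),tri(c(434,46),s(436,236)),"top@8",at("top",c(401,97),8),at("top",c(434,46),8))
for yaw in(.251,.251+np.pi):
    M=place(np.array([[80,-6,22],[-80,-6,22],[40,-6,60],[-40,-6,60]],float),[576.3,-226.6,0,yaw])
    print(yaw,(proj("top",M)-[140,150])*2,(proj("side",M)-[195,150])*2.4)
print("dish post top",tri((140+402/2,150+240/2),s(270,290)))
E
```

```text
clip ends [609.65344274  -1.60091991   7.06748931] [661.11475944 -36.54436902   3.60537361] top@8 [609.77200244  -1.74369322   8.        ] [660.3094538  -36.35283602   8.        ]
0.251 [[613.78479853  42.49012507]
 [662.40210485 197.9840821 ]
 [634.54190259  73.79066601]
 [659.7426129  154.15905804]] [[557.44666944 330.19232523]
 [473.14382418 446.96778825]
 [542.33282891 334.49714928]
 [499.32016531 393.44125339]]
3.392592653589793 [[650.57573983 201.38359014]
 [602.10389272  45.83350181]
 [647.54866593 157.66029387]
 [622.42573979  77.26188892]] [[461.80191138 440.34949884]
 [546.5646641  324.5087131 ]
 [487.78871476 387.01147741]
 [531.04460545 328.55028471]]
dish post top [466.48864765   2.32186311  34.3956435 ]
```

```bash
cat >go.py <<'E'
# go.py x y z theta_deg : tool-unit deltas from the present pose (xy shift after the turn, and before it)
import sys,numpy as np
from cell import env
from scipy.spatial.transform import Rotation as R
x,y,z,th=map(float,sys.argv[1:5]); s=env.state(); q=s["ee_rot"]
r=R.from_quat(np.roll(q,-1)); T=R.from_euler("z",th,degrees=True)*R.from_matrix(np.diag([-1,1,-1]))
d=np.array([x,y,z])-s["tool_pos"]
print("t %.2f pos %s turn %s  shift after turn %s  before %s  w %.1f g %.1f j7 %.2f"%(s["clock"],s["tool_pos"].round(1),np.round((r.inv()*T).as_rotvec(degrees=True)/5,2),np.round(T.inv().apply(d)/25,2),np.round(r.inv().apply(d)/25,2),s["gripper_width"],s["grasp_force"],s["joint_pos"][6]))
E
python3 go.py 363.6 279.8 60 -45
```

```text
t 0.10 pos [173.7 600.  204.9] turn [-0.01  0.    5.77]  shift after turn [-14.43  -3.69   5.8 ]  before [-10.86 -10.18   5.81]  w 94.1 g 0.0 j7 -0.05
```

```bash
python3 -m crank '[[[0,0,0.96,0,0,0.5,94],[0,0,0.96,0,0,0.5,94],[0,0,0.96,0,0,0.5,94],[0,0,0.96,0,0,0.5,94],[0,0,0.96,0,0,0.5,94],[0,0,0.97,0,0,0.5,94],[0,0,0,-1,-0.25,0.1,94],[0,0,0,-1,-0.25,0.1,94],[0,0,0,-1,-0.25,0.1,94],[0,0,0,-1,-0.25,0.1,94],[0,0,0,-1,-0.25,0.1,94],[0,0,0,-1,-0.25,0.1,94]]]' 25 && python3 -m crank '[[[0,0,0,-1,-0.25,0.2,94],[0,0,0,-1,-0.25,0.2,94],[0,0,0,-1,-0.25,0.2,94],[0,0,0,-1,-0.25,0.2,94],[0,0,0,-1,-0.25,0.2,94],[0,0,0,-1,-0.25,0.2,94],[0,0,0,-1,-0.25,0.2,94],[0,0,0,-1,-0.25,0.2,94],[0,0,0,-0.43,-0.2,0.3,94],[0,0,0,0,0,0,94]]]'; python3 go.py 363.6 279.8 3.5 -45
```

```text
clock: 1.6
tool_pos: [253.7, 466.8, 115.1]
ee_rot: [0.0, 0.383, 0.924, -0.0]
contact_force: [1.1, -0.5, 0.4]
gripper_width: 94.4
grasp_force: 0.0
clock: 2.85
tool_pos: [363.1, 279.3, 67.4]
ee_rot: [-0.0, 0.383, 0.924, -0.001]
contact_force: [-0.2, 0.2, -0.5]
gripper_width: 94.0
grasp_force: 0.0
t 2.85 pos [363.1 279.3  67.4] turn [-0.01 -0.   -0.01]  shift after turn [-0.    0.03  2.56]  before [-0.    0.03  2.56]  w 94.0 g 0.0 j7 0.15
```

```bash
python3 -m crank '[[[0,0,0,0,0,0.8,94],[0,0,0,0,0,0.8,94],[0,0,0,0,0,0.6,94],[0,0,0,0,0,0.36,94],[0,0,0,0,0,0,94],[0,0,0,0,0,0,50],[0,0,0,0,0,0,50],[0,0,0,0,0,0,50],[0,0,0,0,0,0,50]]]' 25; python3 go.py 580 299.7 110 -45
```

```text
clock: 3.98
tool_pos: [363.6, 279.9, 4.2]
ee_rot: [0.0, 0.383, 0.924, 0.0]
contact_force: [-0.7, -0.6, 3.3]
gripper_width: 61.5
grasp_force: 25.0
t 3.98 pos [363.6 279.9   4.2] turn [0. 0. 0.]  shift after turn [-5.56  6.68 -4.23]  before [-5.56  6.68 -4.23]  w 61.5 g 25.0 j7 0.19
```

```bash
python3 -m crank '[[[0,0,0,0,0,-0.8,50],[0,0,0,0,0,-1,50],[0,0,0,0,0,-1,50],[0,0,0,-0.6,0.7,-0.8,50],[0,0,0,-0.8,0.95,-0.6,50],[0,0,0,-0.8,0.95,0,50],[0,0,0,-0.8,0.95,0,50],[0,0,0,-0.8,0.95,0,50],[0,0,0,-0.8,0.95,0,50],[0,0,0,-0.6,0.7,0,50],[0,0,0,-0.36,0.53,0,50],[0,0,0,0,0,0,50]]]'; python3 go.py 580 299.7 9 -45; python3 - <<'E'
from h import *
shot("top","t1.png",(140,140,400,335),3)
E
```

```text
clock: 5.48
tool_pos: [580.3, 299.3, 108.5]
ee_rot: [0.0, 0.383, 0.924, -0.0]
contact_force: [-0.1, 0.2, 0.1]
gripper_width: 61.5
grasp_force: 25.0
t 5.47 pos [580.3 299.3 108.5] turn [-0.01  0.   -0.01]  shift after turn [0.02 0.   3.98]  before [0.02 0.   3.98]  w 61.5 g 25.0 j7 0.38
```

View pics/t1.png

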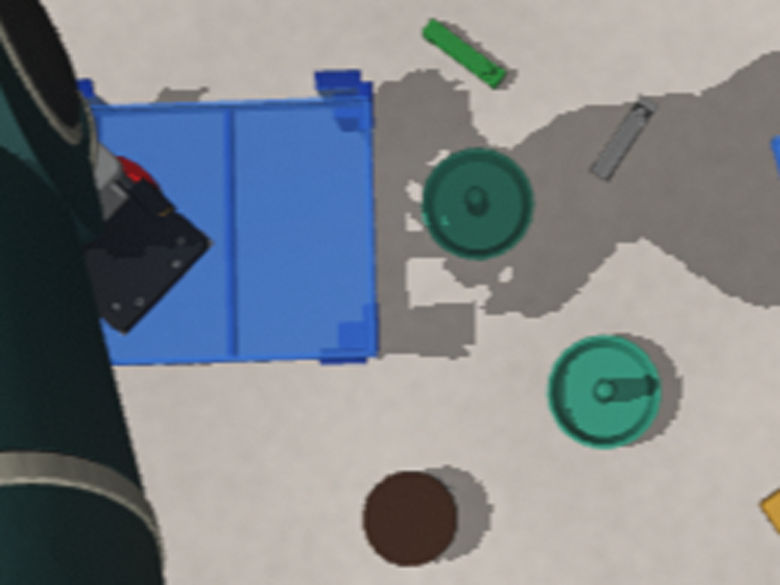

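The held tin (red at crop (135,175)) sits over the wide compartment, and the scene is otherwise untouched. I'll lower and release it.

```bash
python3 -m crank '[[[0,0,0,0,0,1,50],[0,0,0,0,0,1,50],[0,0,0,0,0,0.9,50],[0,0,0,0,0,0.6,50],[0,0,0,0,0,0.35,50],[0,0,0,0,0,0.13,50],[0,0,0,0,0,0,50],[0,0,0,0,0,0,78],[0,0,0,0,0,0,78],[0,0,0,0,0,0,78]]]' && python3 -m crank '[[[0,0,0,0,0,-0.7,78],[0,0,0,0,0,-1,78],[0,0,-0.7,0,0,-1,78],[0,0,-0.7,0,0,-1,78],[0,0,-0.7,0,0,-0.2,60]]]'; python3 go.py 635 -19 60 -34.3
```

```text
clock: 6.78
tool_pos: [580.0, 299.7, 9.7]
ee_rot: [0.0, 0.383, 0.924, 0.0]
contact_force: [0.5, -0.6, 0.1]
gripper_width: 77.9
grasp_force: 0.0
clock: 7.4
tool_pos: [580.9, 300.1, 110.2]
ee_rot: [0.001, 0.296, 0.955, 0.001]
contact_force: [-0.2, 0.6, 0.7]
gripper_width: 71.3
grasp_force: 0.0
t 7.40 pos [580.9 300.1 110.2] turn [ 0.04  0.02 -0.02]  shift after turn [-8.98 -9.32  2.01]  before [-8.99 -9.32  1.99]  w 71.3 g 0.0 j7 0.54
```

```bash
python3 -m crank '[[[0,0,0,-0.9,-0.93,0,40],[0,0,0,-0.9,-0.93,0,40],[0,0,0,-0.9,-0.93,0,40],[0,0,0,-0.9,-0.93,0,40],[0,0,0,-0.9,-0.93,0,40],[0,0,0,-0.9,-0.93,0,40],[0,0,0,-0.9,-0.93,0,40],[0,0,0,-0.9,-0.93,0.4,40],[0,0,0,-0.9,-0.93,0.8,40],[0,0,0,-0.88,-0.95,0.8,40],[0,0,0,0,0,0,40]]]'; python3 go.py 635 -19 2.5 -34.3;  python3 - <<'E'
from h import *
shot("top","t2.png",(140,120,400,315),3)
E
```

```text
clock: 8.78
tool_pos: [632.5, -22.7, 56.8]
ee_rot: [-0.0, 0.298, 0.954, -0.001]
contact_force: [-0.6, 1.3, 0.1]
gripper_width: 40.1
grasp_force: 0.0
t 8.78 pos [632.5 -22.7  56.8] turn [-0.02 -0.   -0.08]  shift after turn [-0.    0.18  2.17]  before [0.   0.18 2.17]  w 40.1 g 0.0 j7 1.08
```

View pics/t2.png

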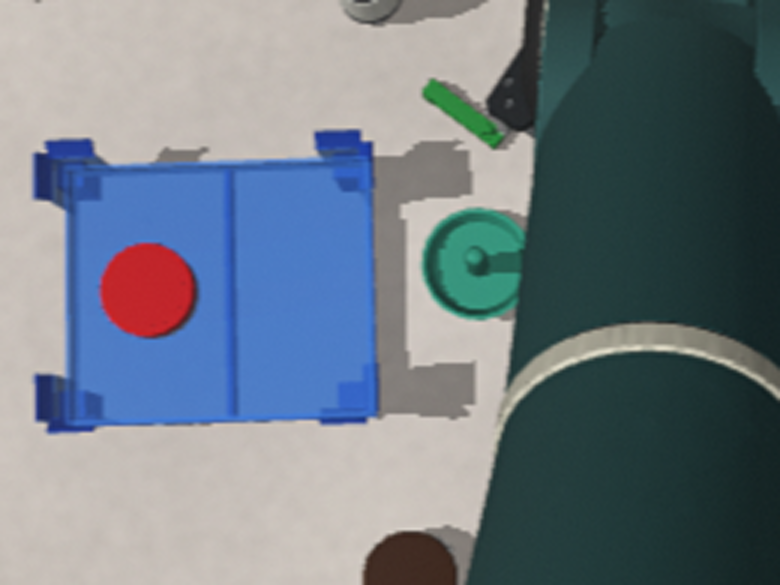

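The tin lies flat in the middle of the wide compartment (crop (148,290)). Next I pick up the steel clipper.

```bash
python3 -m crank '[[[0,0,-0.08,0,0.18,0.6,40],[0,0,0,0,0,0.7,40],[0,0,0,0,0,0.5,40],[0,0,0,0,0,0.25,40],[0,0,0,0,0,0.1,40],[0,0,0,0,0,0,5],[0,0,0,0,0,0,5],[0,0,0,0,0,0,5]]]' 20; python3 go.py 580 199.7 110 -34.3
```

```text
clock: 9.82
tool_pos: [635.7, -15.8, 3.6]
ee_rot: [0.0, 0.293, 0.956, 0.0]
contact_force: [-0.6, 0.3, 2.9]
gripper_width: 14.0
grasp_force: 20.4
t 9.82 pos [635.7 -15.8   3.6] turn [0.   0.01 0.04]  shift after turn [ 6.7   5.87 -4.26]  before [ 6.68  5.89 -4.26]  w 14.0 g 20.4 j7 1.09
```

```bash
python3 -m crank '[[[0,0,0,0,0,-0.6,5],[0,0,-0.9,0,0,-1,5],[0,0,-1,0,0,-1,5],[0,0,-1,0,0,-1,5],[0,0,-1,0,0,-0.66,5],[0,0,-1,0,0,0,5],[0,0,-1,0,0,0,5],[0,0,-0.94,0,0,0,5],[0,0,0,0.2,0.8,0,5],[0,0,0,0.2,0.95,0,5],[0,0,0,0.2,0.95,0,5],[0,0,0,0.2,0.95,0,5]]]' && python3 -m crank '[[[0,0,0,0.3,0.95,0,5],[0,0,0,0.3,0.95,0,5],[0,0,0,0.3,0.95,0,5],[0,0,0,0.3,0.95,0,5],[0,0,0,0.23,0.7,0,5],[0,0,0,0,0.47,0,5],[0,0,0,0,0,0,5],[0,0,0,0,0,0,5]]]'; python3 go.py 580 199.7 8.5 0
```

```text
clock: 11.32
tool_pos: [614.8, 77.5, 110.5]
ee_rot: [0.0, -0.0, 1.0, 0.0]
contact_force: [-0.1, 0.1, -0.0]
gripper_width: 13.5
grasp_force: 20.0
clock: 12.32
tool_pos: [579.7, 198.6, 109.7]
ee_rot: [0.0, -0.0, 1.0, -0.0]
contact_force: [0.9, -0.5, -1.3]
gripper_width: 13.7
grasp_force: 20.0
t 12.32 pos [579.7 198.6 109.7] turn [-0.01  0.    0.01]  shift after turn [-0.01  0.04  4.05]  before [-0.01  0.05  4.05]  w 13.7 g 20.0 j7 1.21
```

```bash
python3 -m crank '[[[0,0,0,0,0,1,5],[0,0,0,0,0,1,5],[0,0,0,0,0,0.9,5],[0,0,0,0,0,0.6,5],[0,0,0,0,0,0.35,5],[0,0,0,0,0,0.2,5],[0,0,0,0,0,0,5],[0,0,0,0,0,0,40],[0,0,0,0,0,0,40],[0,0,0,0,0,0,40]]]' && python3 -m crank '[[[0,0,0,0,0,-0.8,40],[0,0,-0.7,0,0,-1,40],[0,0,-0.7,0,0,-1,40],[0,0,-0.7,0,0,-1,40],[0,0,-0.78,0,0,-0.3,50],[0,0,0,0,0,0,50]]]'; python3 go.py 577.9 -232.5 90 14.4
```

```text
clock: 13.58
tool_pos: [579.5, 199.7, 8.7]
ee_rot: [0.0, -0.001, 1.0, 0.0]
contact_force: [0.3, -0.5, 0.8]
gripper_width: 38.6
grasp_force: 0.0
clock: 14.32
tool_pos: [579.9, 199.7, 112.8]
ee_rot: [0.001, -0.126, 0.992, 0.0]
contact_force: [-0.9, 0.4, -0.3]
gripper_width: 49.7
grasp_force: 0.0
t 14.32 pos [579.9 199.7 112.8] turn [0.   0.03 0.02]  shift after turn [  4.38 -16.72   0.91]  before [  4.4  -16.72   0.9 ]  w 49.7 g 0.0 j7 1.43
```

```bash
python3 -m crank '[[[0,0,0,0.25,-0.8,0,50],[0,0,0,0.25,-1,0,50],[0,0,0,0.25,-1,0,50],[0,0,0,0.25,-1,0,50],[0,0,0,0.25,-1,0,50],[0,0,0,0.25,-1,0,50],[0,0,0,0.25,-1,0,50],[0,0,0,0.25,-1,0,50],[0,0,0,0.25,-1,0,50],[0,0,0,0.25,-1,0,50],[0,0,0,0.25,-1,0,50],[0,0,0,0.25,-1,0,50]]]' && python3 -m crank '[[[0,0,0,0.25,-1,0.2,50],[0,0,0,0.25,-1,0.2,50],[0,0,0,0.25,-1,0.2,50],[0,0,0,0.25,-1,0.2,50],[0,0,0,0.25,-0.6,0.1,50],[0,0,0,0.13,-0.32,0,50],[0,0,0,0,0,0,50],[0,0,0,0,0,0,50]]]'; python3 go.py 577.9 -232.5 30 14.4;  python3 - <<'E'
from h import *
shot("top","t3.png",(140,140,540,340),2)
E
```

```text
clock: 15.82
tool_pos: [579.7, -106.9, 110.7]
ee_rot: [-0.0, -0.125, 0.992, -0.0]
contact_force: [-0.6, 0.0, -0.4]
gripper_width: 49.8
grasp_force: 0.0
clock: 16.82
tool_pos: [578.3, -231.6, 88.7]
ee_rot: [0.0, -0.127, 0.992, 0.0]
contact_force: [0.3, 0.2, 0.4]
gripper_width: 49.8
grasp_force: 0.0
t 16.82 pos [ 578.3 -231.6   88.7] turn [0.   0.   0.03]  shift after turn [ 0.03 -0.03  2.35]  before [ 0.03 -0.03  2.35]  w 49.8 g 0.0 j7 2.19
```

View pics/t3.png

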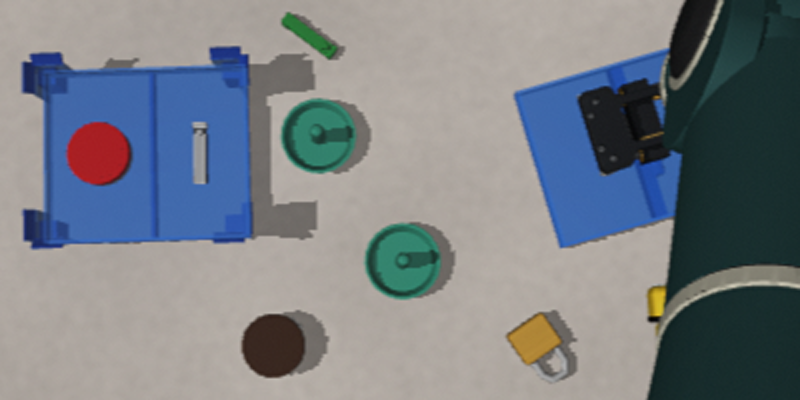

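Tin at (98,153) and clipper at (200,153) are both in place, and the gripper is above the tray grip. I'll grasp it.

```bash
python3 -m crank '[[[0,0,0,0,-0.03,0.7,50],[0,0,0,0,0,0.8,50],[0,0,0,0,0,0.6,50],[0,0,0,0,0,0.25,50],[0,0,0,0,0,0,50],[0,0,0,0,0,0,0],[0,0,0,0,0,0,0],[0,0,0,0,0,0,0],[0,0,0,0,0,0,0]]]' 50; python3 go.py 580 246.7 150 14.4
```

```text
clock: 18.0
tool_pos: [578.3, -233.2, 29.9]
ee_rot: [0.0, -0.126, 0.992, -0.0]
contact_force: [0.6, 0.2, -0.0]
gripper_width: 13.4
grasp_force: 0.0
t 18.00 pos [ 578.3 -233.2   29.9] turn [-0.    0.    0.02]  shift after turn [-4.84 18.58 -4.8 ]  before [-4.88 18.57 -4.81]  w 13.4 g 0.0 j7 2.20
```

```bash
python3 -m crank '[[[0,0,0,0,0,0,0],[0,0,0,0,0,0,0],[0,0,0,0,0,-0.4,0],[0,0,0,0,0,-0.7,0],[0,0,0.5,0,0,-0.8,0],[0,0,0.8,0,0,-0.8,0],[0,0,0.8,0,0,-0.8,0],[0,0,0.8,0,0,-0.7,0],[0,0,0,0,0,0,0]]]'; python3 go.py 580 246.7 134 0
```

```text
clock: 19.12
tool_pos: [579.0, -233.5, 136.8]
ee_rot: [0.001, -0.0, 1.0, -0.001]
contact_force: [-0.2, 0.4, -3.2]
gripper_width: 11.8
grasp_force: 50.0
t 19.12 pos [ 579.  -233.5  136.8] turn [-0.01  0.03  0.01]  shift after turn [-0.04 19.21  0.11]  before [-0.05 19.21  0.09]  w 11.8 g 50.0 j7 1.97
```

```bash
python3 -m crank '[[[0,0,0,0,0.5,0,0],[0,0,0,0,0.8,0,0],[0,0,0,0,1,0,0],[0,0,0,0,1,0,0],[0,0,0,0,1,0,0],[0,0,0,0,1,0,0],[0,0,0,0,1,0,0],[0,0,0,0,1,0,0],[0,0,0,0,1,0,0],[0,0,0,0,1,0,0],[0,0,0,0,1,0,0],[0,0,0,0,1,0,0]]]' && python3 -m crank '[[[0,0,0,0,1,0,0],[0,0,0,0,1,0,0],[0,0,0,0,1,0,0],[0,0,0,0,1,0,0],[0,0,0,0,1,0,0],[0,0,0,0,1,0,0],[0,0,0,0,0.9,0,0],[0,0,0,0,0.6,0,0],[0,0,0,0,0.4,0,0],[0,0,0,0,0,0,0],[0,0,0,0,0,0,0]]]'; python3 go.py 580 246.7 134 0;  python3 - <<'E'
from h import *
shot("top","t4.png",(110,130,310,280),4)
shot("side","s4.png",(195,110,395,260),4)
E
```

```text
clock: 20.62
tool_pos: [577.3, 51.7, 134.3]
ee_rot: [-0.0, -0.001, 1.0, 0.0]
contact_force: [-0.2, 0.3, -2.2]
gripper_width: 11.7
grasp_force: 50.0
clock: 22.0
tool_pos: [578.4, 245.9, 134.7]
ee_rot: [0.0, 0.0, 1.0, -0.0]
contact_force: [0.3, 0.1, -2.2]
gripper_width: 11.7
grasp_force: 50.0
t 22.00 pos [578.4 245.9 134.7] turn [-0.01  0.   -0.01]  shift after turn [-0.07  0.03  0.03]  before [-0.07  0.03  0.03]  w 11.7 g 50.0 j7 1.12
```

View pics/t4.png

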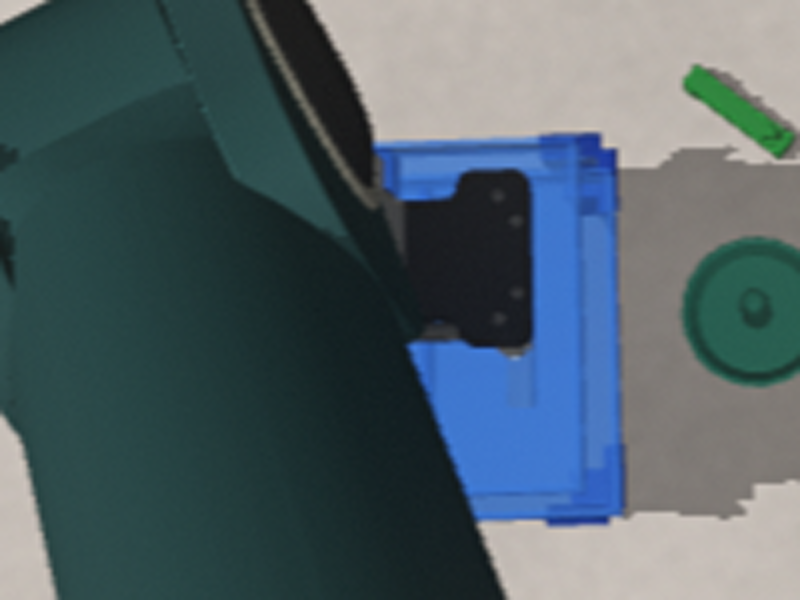

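View pics/s4.png

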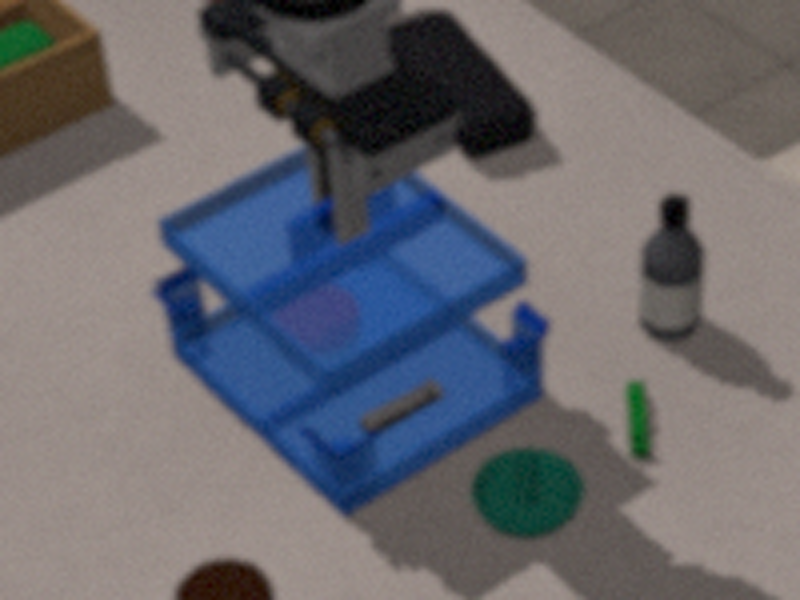

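```bash
python3 - <<'E'
from fit import *
q=[578.4,251.9,104.8,0]
M=place(np.array([[80,-95,22],[-80,-95,22],[80,95,22],[-80,95,22]],float),q)
print((proj("top",M)-[110,130])*4,(proj("side",M)-[195,110])*4)
B=place(np.array([[86,-101,22],[-86,-101,22],[86,-101,0],[-86,-101,0]],float),[580,252.7,0,0]);print((proj("top",B)-[110,130])*4,(proj("side",B)-[195,110])*4)
E
```

```text
[[573.33075417 134.12438859]
 [579.91455103 488.10953604]
 [153.6512503  147.27942277]
 [154.40147566 500.49390265]] [[526.62777492 257.85927817]
 [325.87239534 371.96365174]
 [350.57839834 120.57581658]
 [155.9585348  219.5512589 ]]
[[609.46760002 166.54032175]
 [616.39133736 512.86323032]
 [614.1411451  175.79005277]
 [620.99669203 515.71119276]] [[542.67098041 373.41926775]
 [339.85713881 495.39072466]
 [543.02518335 396.25223516]
 [342.73882838 517.92627344]]
```

```bash
python3 -m crank '[[[0,0,0,-0.06,0.03,0.4,0],[0,0,0,0,0,0.5,0],[0,0,0,0,0,0.4,0],[0,0,0,0,0,0.25,0],[0,0,0,0,0,0.2,0],[0,0,0,0,0,0.15,0],[0,0,0,0,0,0.1,0],[0,0,0,0,0,0.1,0],[0,0,0,0,0,0.05,0],[0,0,0,0,0,0,0],[0,0,0,0,0,0,0]]]'; python3 go.py 580 246.7 80 0
```

```text
clock: 23.48
tool_pos: [579.7, 247.5, 81.1]
ee_rot: [0.0, -0.0, 1.0, -0.0]
contact_force: [0.2, -0.3, -1.7]
gripper_width: 11.6
grasp_force: 50.0
t 23.48 pos [579.7 247.5  81.1] turn [-0.  0.  0.]  shift after turn [-0.01 -0.03  0.04]  before [-0.01 -0.03  0.04]  w 11.6 g 50.0 j7 1.12
```

```bash
python3 -m crank '[[[0,0,0,0,0,0.06,0],[0,0,0,0,0,0.06,0],[0,0,0,0,0,0,0]]]'; python3 -m crank '[[[0,0,0,0,0,0.06,0],[0,0,0,0,0,0,0],[0,0,0,0,0,0,0]]]'
```

```text
clock: 23.85
tool_pos: [579.9, 247.6, 79.8]
ee_rot: [0.0, -0.0, 1.0, 0.0]
contact_force: [-11.0, -5.0, 27.0]
gripper_width: 11.8
grasp_force: 50.0
clock: 24.22
tool_pos: [580.0, 247.6, 79.8]
ee_rot: [0.001, 0.0, 1.0, 0.0]
contact_force: [-20.7, -8.9, 48.1]
gripper_width: 11.7
grasp_force: 50.0
```

```bash
python3 -m crank '[[[0,0,0,0,0,-0.1,40],[0,0,0,0,0,0,40],[0,0,0,0,0,0,40],[0,0,0,0,0,-0.7,40],[0,0,0,0,0,-1,40],[0,0,0,0,0,-1,40],[0,0,0,0,-0.8,0,40],[0,0,0,0.5,-1,0,40],[0,0,0,0.5,-1,0,40],[0,0,0,0.5,-1,0,40],[0,0,0,0.5,-1,0,40],[0,0,0,0.5,-1,0,40]]]'; python3 go.py 466.7 2.3 80 0
```

```text
clock: 25.72
tool_pos: [516.5, 100.7, 146.5]
ee_rot: [-0.0, 0.0, 1.0, -0.0]
contact_force: [0.0, -0.7, -1.3]
gripper_width: 40.2
grasp_force: 0.0
t 25.73 pos [516.5 100.7 146.5] turn [-0.   -0.   -0.01]  shift after turn [ 1.99 -3.94  2.66]  before [ 1.99 -3.94  2.66]  w 40.2 g 0.0 j7 1.33
```

```bash
python3 -m crank '[[[0,0,0,0.45,-0.9,0.4,40],[0,0,0,0.45,-0.9,0.5,40],[0,0,0,0.45,-0.9,0.6,40],[0,0,0,0.3,-0.7,0.6,40],[0,0,0,0.2,-0.3,0.5,40],[0,0,0,0,0,0,40],[0,0,0,0,0,0,40]]]'; python3 go.py 466.7 2.3 25 0;  python3 - <<'E'
from fit import *
shot("top","t5.png",(140,130,400,325),3)
ims={n:env.camera(n)[:,:,::-1].copy() for n in("top","side")}
MOD["tt"]=MOD["top"]+MOD["base"]
q=[580,253,50,0]
M=place(np.array([[80,-95,22],[-80,-95,22],[80,95,22],[-80,95,22],[40,-6,60],[-40,-6,60]],float),q);print((proj("top",M)-[140,130])*3)
E
```

```text
clock: 26.6
tool_pos: [471.4, 10.6, 81.9]
ee_rot: [0.0, -0.0, 1.0, 0.0]
contact_force: [0.3, 0.3, 0.6]
gripper_width: 40.2
grasp_force: 0.0
t 26.60 pos [471.4  10.6  81.9] turn [0.   0.01 0.01]  shift after turn [ 0.19 -0.33  2.27]  before [ 0.19 -0.33  2.27]  w 40.2 g 0.0 j7 1.52
[[348.85262813 117.76545715]
 [353.65979786 370.17137759]
 [ 49.60542938 127.10144135]
 [ 50.46075114 378.98474189]
 [196.92469195 173.44073479]
 [198.36922429 303.94729603]]
```

View pics/t5.png

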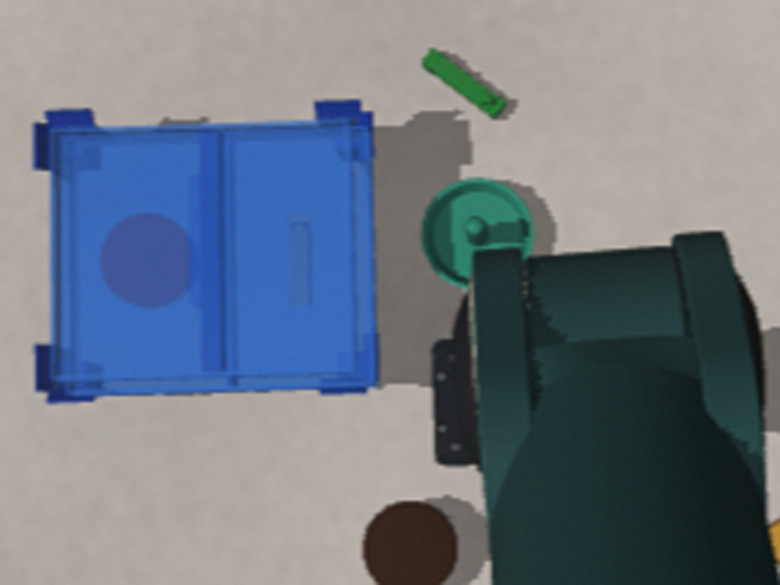

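The top tier sits square between the guides (rim corners at crop (52,125), (350,122), (355,378) and (50,382)). Contact came 49.9 mm above the pick height, so it is seated. Next is the ring dish.

```bash
python3 -m crank '[[[0,0,0,0.19,-0.33,0.3,40],[0,0,0,0,0,0,40],[0,0,0,0,0,0.6,40],[0,0,0,0,0,0.6,40],[0,0,0,0,0,0.5,40],[0,0,0,0,0,0.25,40],[0,0,0,0,0,0,40]]]'; python3 go.py 466.7 2.3 25 0
```

```text
clock: 27.62
tool_pos: [466.0, 1.7, 24.8]
ee_rot: [-0.0, 0.0, 1.0, -0.0]
contact_force: [-0.4, 0.1, -0.2]
gripper_width: 39.7
grasp_force: 0.0
t 27.62 pos [466.    1.7  24.8] turn [-0.   -0.01 -0.  ]  shift after turn [-0.03  0.02 -0.01]  before [-0.03  0.02 -0.01]  w 39.7 g 0.0 j7 1.55
```

```bash
python3 -m crank '[[[0,0,0,0,0,0,5],[0,0,0,0,0,0,5],[0,0,0,0,0,0,5],[0,0,0,0,0,0,5]]]' 20; python3 go.py 579 302 150 0
```

```text
clock: 28.12
tool_pos: [466.3, 1.8, 25.5]
ee_rot: [0.0, -0.0, 1.0, -0.0]
contact_force: [-0.6, -0.2, 5.2]
gripper_width: 13.7
grasp_force: 20.0
t 28.12 pos [466.3   1.8  25.5] turn [-0.  0.  0.]  shift after turn [-4.51 12.01 -4.98]  before [-4.51 12.01 -4.98]  w 13.7 g 20.0 j7 1.55
```

```bash
python3 -m crank '[[[0,0,0,0,0,-0.5,5],[0,0,0,0,0,-0.8,5],[0,0,0,0,0,-1,5],[0,0,0,0,0,-1,5],[0,0,0,0,0,-0.9,5],[0,0,0,-0.2,0.5,-0.5,5],[0,0,0,-0.4,0.8,-0.3,5],[0,0,0,-0.4,1,0,5],[0,0,0,-0.4,1,0,5],[0,0,0,-0.4,1,0,5],[0,0,0,-0.4,1,0,5],[0,0,0,-0.4,1,0,5]]]' && python3 -m crank '[[[0,0,0,-0.4,1,0,5],[0,0,0,-0.4,1,0,5],[0,0,0,-0.4,1,0,5],[0,0,0,-0.3,1,0,5],[0,0,0,-0.2,1,0,5],[0,0,0,-0.2,0.7,0,5],[0,0,0,0,0,0,5],[0,0,0,0,0,0,5]]]'; python3 go.py 578.5 301.5 79 0
```

```text
clock: 29.62
tool_pos: [531.2, 161.1, 150.1]
ee_rot: [-0.0, -0.0, 1.0, -0.0]
contact_force: [0.5, 0.1, -1.1]
gripper_width: 13.4
grasp_force: 20.0
clock: 30.62
tool_pos: [578.6, 300.9, 150.1]
ee_rot: [-0.0, 0.0, 1.0, -0.0]
contact_force: [0.0, -0.6, -1.4]
gripper_width: 13.7
grasp_force: 20.0
t 30.62 pos [578.6 300.9 150.1] turn [-0.01 -0.   -0.01]  shift after turn [0.01 0.02 2.84]  before [0.01 0.03 2.84]  w 13.7 g 20.0 j7 1.04
```

```bash
python3 -m crank '[[[0,0,0,0,0,0.6,5],[0,0,0,0,0,0.7,5],[0,0,0,0,0,0.6,5],[0,0,0,0,0,0.4,5],[0,0,0,0,0,0.2,5],[0,0,0,0,0,0.12,5],[0,0,0,0,0,0.08,5],[0,0,0,0,0,0.06,5],[0,0,0,0,0,0,5],[0,0,0,0,0,0,5]]]'; python3 go.py 578.5 301.5 78.3 0
```

```text
clock: 31.88
tool_pos: [578.7, 301.8, 81.4]
ee_rot: [0.0, -0.0, 1.0, -0.0]
contact_force: [0.6, 0.4, -1.5]
gripper_width: 13.6
grasp_force: 20.0
t 31.88 pos [578.7 301.8  81.4] turn [-0.  0.  0.]  shift after turn [ 0.01 -0.01  0.12]  before [ 0.01 -0.01  0.12]  w 13.6 g 20.0 j7 1.04
```

```bash
python3 -m crank '[[[0,0,0,0,0,0.04,5],[0,0,0,0,0,0.04,5],[0,0,0,0,0,0.02,5],[0,0,0,0,0,0,5],[0,0,0,0,0,0,5]]]'; python3 -m crank '[[[0,0,0,0,0,0.02,5],[0,0,0,0,0,0,5],[0,0,0,0,0,0,5]]]'
```

```text
clock: 32.5
tool_pos: [578.7, 301.7, 78.7]
ee_rot: [-0.0, -0.0, 1.0, -0.0]
contact_force: [0.4, -0.0, -0.5]
gripper_width: 13.3
grasp_force: 20.0
clock: 32.88
tool_pos: [578.7, 301.8, 78.5]
ee_rot: [0.0, -0.0, 1.0, -0.0]
contact_force: [-1.8, -2.3, 4.9]
gripper_width: 13.5
grasp_force: 20.0
```

```bash
python3 -m crank '[[[0,0,0,0,0,0,34],[0,0,0,0,0,0,34],[0,0,0,0,0,0,34],[0,0,0,0,0,-0.4,34],[0,0,0,0,0,-0.8,34],[0,0,-0.4,0,0,-1,34],[0,0,-0.4,0,0,-0.8,34],[0,0,0,0,0,0,34]]]'; python3 go.py 386.5 -257.7 80 4;  python3 - <<'E'
from h import *
shot("side","s6.png",(195,110,395,260),4)
E
```

```text
clock: 33.88
tool_pos: [579.6, 302.2, 155.6]
ee_rot: [0.001, -0.035, 0.999, 0.001]
contact_force: [-0.2, 0.4, -0.4]
gripper_width: 34.0
grasp_force: 0.0
t 33.88 pos [579.6 302.2 155.6] turn [0.02 0.03 0.01]  shift after turn [  9.27 -21.8    3.02]  before [  9.29 -21.8    2.97]  w 34.0 g 0.0 j7 1.10
```

View pics/s6.png

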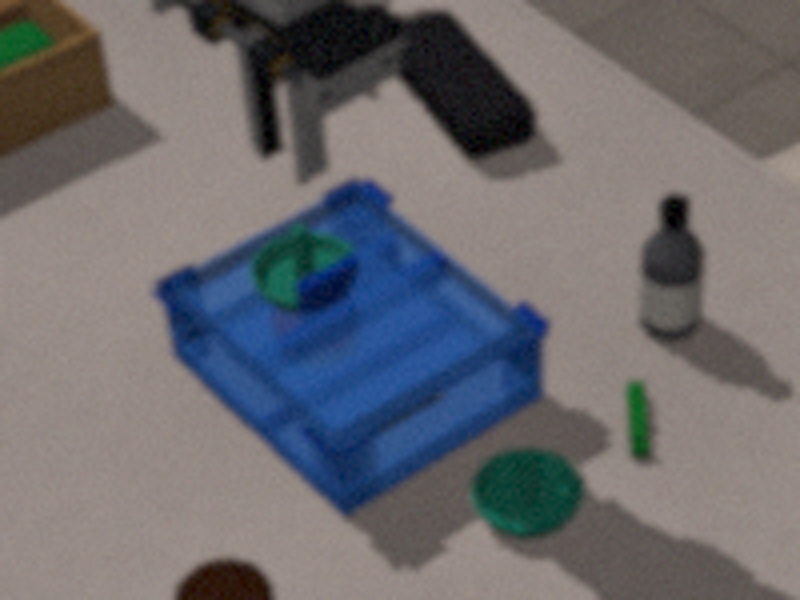

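The top tier is seated level with the guide tops above its rim, and the dish stands upright in its wide compartment (crop (300,268)). On to the torch.

```bash
python3 -m crank '[[[0,0,0,0.2,-0.6,0,50],[0,0,0,0.4,-1,0,50],[0,0,0,0.4,-1,0,50],[0,0,0,0.4,-1,0,50],[0,0,0,0.4,-1,0,50],[0,0,0,0.4,-1,0,50],[0,0,0,0.4,-1,0,50],[0,0,0,0.4,-1,0,50],[0,0,0,0.4,-1,0,50],[0,0,0,0.4,-1,0,50],[0,0,0,0.4,-1,0,50],[0,0,0,0.4,-1,0,50]]]' && python3 -m crank '[[[0,0,0,0.4,-1,0.2,50],[0,0,0,0.4,-1,0.2,50],[0,0,0,0.4,-1,0.2,50],[0,0,0,0.4,-1,0.2,50],[0,0,0,0.4,-1,0.3,50],[0,0,0,0.4,-1,0.3,50],[0,0,0,0.4,-1,0.3,50],[0,0,0,0.4,-1,0.3,50],[0,0,0,0.5,-1,0.3,50],[0,0,0,0.6,-0.8,0.3,50],[0,0,0,0.4,-0.4,0.2,50],[0,0,0,0,0,0,50]]]' && python3 -m crank '[[[0,0,0,0,0,0,50],[0,0,0,0,0,0,50]]]'; python3 go.py 386.5 -257.7 8 4;  python3 - <<'E'
from h import *
shot("side","s7.png",(290,250,450,370),5)
E
```

```text
clock: 35.42
tool_pos: [482.8, 2.8, 152.6]
ee_rot: [-0.001, -0.034, 0.999, -0.0]
contact_force: [0.0, -0.1, -0.6]
gripper_width: 50.0
grasp_force: 0.0
clock: 36.92
tool_pos: [383.7, -258.4, 82.8]
ee_rot: [-0.0, -0.034, 0.999, 0.0]
contact_force: [0.5, 0.3, -0.1]
gripper_width: 50.3
grasp_force: 0.0
clock: 37.17
tool_pos: [385.4, -257.5, 83.5]
ee_rot: [0.0, -0.036, 0.999, -0.0]
contact_force: [0.6, -0.4, 0.6]
gripper_width: 50.3
grasp_force: 0.0
t 37.17 pos [ 385.4 -257.5   83.5] turn [-0.    0.01  0.01]  shift after turn [-0.04 -0.01  3.02]  before [-0.04 -0.01  3.02]  w 50.3 g 0.0 j7 2.26
```

View pics/s7.png

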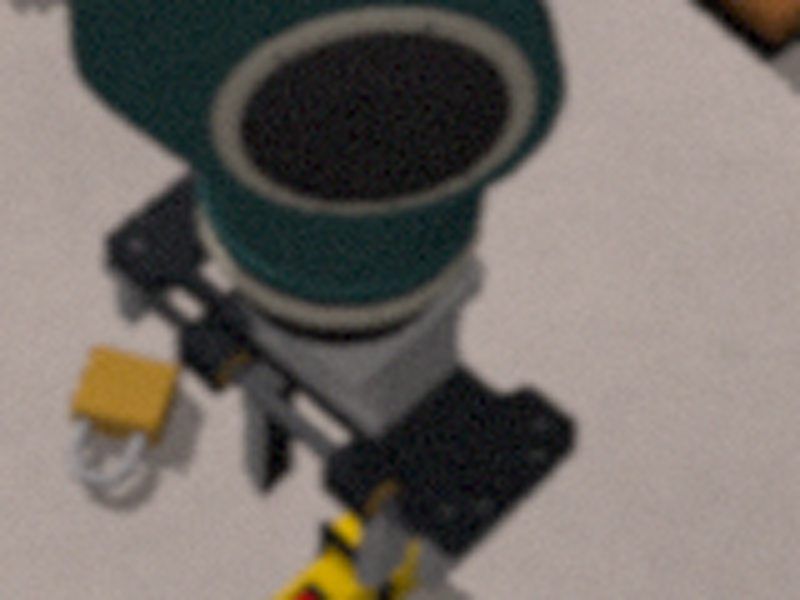

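The gripper straddles the torch body just behind the collar (crop (350,540)), and the padlock is clear.

```bash
python3 -m crank '[[[0,0,0,0,0,0.7,50],[0,0,0,0,0,0.8,50],[0,0,0,0,0,0.7,50],[0,0,0,0,0,0.5,50],[0,0,0,0,0,0.3,50],[0,0,0,0,0,0,50],[0,0,0,0,0,0,20],[0,0,0,0,0,0,20],[0,0,0,0,0,0,20],[0,0,0,0,0,0,20]]]' 40; python3 go.py 586 201 150 0
```

```text
clock: 38.48
tool_pos: [385.0, -258.3, 8.6]
ee_rot: [0.0, -0.035, 0.999, -0.0]
contact_force: [0.1, 0.6, 6.9]
gripper_width: 27.8
grasp_force: 40.0
t 38.48 pos [ 385.  -258.3    8.6] turn [-0.    0.01  0.8 ]  shift after turn [-8.04 18.37 -5.66]  before [-9.3  17.76 -5.66]  w 27.8 g 40.0 j7 2.31
```

```bash
python3 -m crank '[[[0,0,0,0,0,-0.5,20],[0,0,0,0,0,-0.8,20],[0,0,0,0,0,-1,20],[0,0,0.4,0,0,-1,20],[0,0,0.4,0,0,-1,20],[0,0,0,-0.2,0.5,-0.8,20],[0,0,0,-0.4,0.8,-0.56,20],[0,0,0,-0.45,1,0,20],[0,0,0,-0.45,1,0,20],[0,0,0,-0.45,1,0,20],[0,0,0,-0.45,1,0,20],[0,0,0,-0.45,1,0,20]]]' && python3 -m crank '[[[0,0,0,-0.45,1,0,20],[0,0,0,-0.45,1,0,20],[0,0,0,-0.45,1,0,20],[0,0,0,-0.45,1,0,20],[0,0,0,-0.45,1,0,20],[0,0,0,-0.45,1,0,20],[0,0,0,-0.45,1,0,20],[0,0,0,-0.45,1,0,20],[0,0,0,-0.45,1,0,20],[0,0,0,-0.45,1,0,20],[0,0,0,-0.4,1,0,20],[0,0,0,-0.29,0.7,0,20]]]' && python3 -m crank '[[[0,0,0,0,0.4,0,20],[0,0,0,0,0,0,20],[0,0,0,0,0,0,20]]]'; python3 go.py 586 201 62 0;  python3 - <<'E'
from h import *
shot("side","s8.png",(195,110,395,260),4)
E
```

```text
clock: 39.98
tool_pos: [456.2, -99.9, 150.5]
ee_rot: [0.0, 0.0, 1.0, -0.0]
contact_force: [-1.2, 0.2, -0.9]
gripper_width: 27.4
grasp_force: 39.9
clock: 41.48
tool_pos: [585.9, 192.9, 150.3]
ee_rot: [0.0, -0.0, 1.0, -0.0]
contact_force: [0.9, 0.5, -1.6]
gripper_width: 28.0
grasp_force: 39.9
clock: 41.85
tool_pos: [585.7, 200.9, 149.8]
ee_rot: [-0.0, 0.0, 1.0, -0.0]
contact_force: [0.7, 0.3, -0.4]
gripper_width: 27.3
grasp_force: 39.9
t 41.85 pos [585.7 200.9 149.8] turn [-0.01 -0.   -0.01]  shift after turn [-0.01  0.    3.51]  before [-0.01  0.01  3.51]  w 27.3 g 39.9 j7 1.19
```

View pics/s8.png

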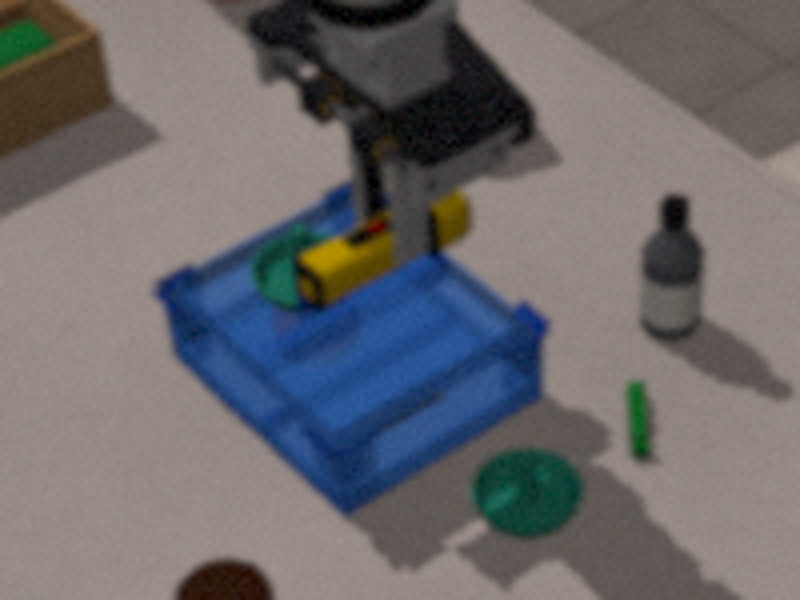

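The torch is held level, switch up (crop (370,250)), over the narrow part. I'll lower it gently.

```bash
python3 -m crank '[[[0,0,0,0,0,0.7,20],[0,0,0,0,0,0.8,20],[0,0,0,0,0,0.7,20],[0,0,0,0,0,0.5,20],[0,0,0,0,0,0.3,20],[0,0,0,0,0,0.2,20],[0,0,0,0,0,0.1,20],[0,0,0,0,0,0.1,20],[0,0,0,0,0,0.04,20],[0,0,0,0,0,0,20],[0,0,0,0,0,0,20]]]'; python3 -m crank '[[[0,0,0,0,0,0.04,20],[0,0,0,0,0,0.02,20],[0,0,0,0,0,0,20]]]'
```

```text
clock: 43.28
tool_pos: [585.9, 201.9, 63.9]
ee_rot: [0.0, -0.0, 1.0, -0.0]
contact_force: [-0.3, 0.6, -1.2]
gripper_width: 27.9
grasp_force: 39.9
clock: 43.65
tool_pos: [585.7, 201.8, 62.2]
ee_rot: [-0.0, -0.0, 1.0, -0.0]
contact_force: [0.2, 0.1, -0.7]
gripper_width: 27.7
grasp_force: 39.9
```

```bash
python3 -m crank '[[[0,0,0,0,0,0.02,20],[0,0,0,0,0,0.01,20],[0,0,0,0,0,0,20]]]' && python3 -m crank '[[[0,0,0,0,0,0,42],[0,0,0,0,0,0,42],[0,0,0,0,0,0,42],[0,0,0,0,0,-0.5,42],[0,0,0,0,0,-1,42],[0,0,0,0,0,-1,42],[0,0,0,0,0,-1,42],[0,0,0,0,0,-1,42],[0,0,0,0.3,-1,0,42],[0,0,0,0.3,-1,0,42],[0,0,0,0.3,-1,0,42],[0,0,0,0.3,-1,0,42]]]' && python3 -m crank '[[[0,0,0,0.3,-1,0,42],[0,0,0,0.3,-1,0,42],[0,0,0,0.3,-1,0,42],[0,0,0,0.3,-1,0,42],[0,0,0,0.3,-1,0,42],[0,0,0,0.3,-1,0,42],[0,0,0,0,-0.5,0,42],[0,0,0,0,0,0,42],[0,0,0,0,0,0,42]]]'; python3 - <<'E'
from h import *
a=env.camera("top")[:,:,::-1][140:290,140:290]; b=env.camera("side")[:,:,::-1][120:270,220:370]
cv2.imwrite("pics/end.png",cv2.resize(np.hstack([a,b]),(800,400),interpolation=cv2.INTER_CUBIC))
E
```

```text
clock: 44.02
tool_pos: [585.8, 201.9, 61.6]
ee_rot: [0.0, -0.0, 1.0, -0.0]
contact_force: [-0.8, -0.6, 3.1]
gripper_width: 27.5
grasp_force: 40.0
clock: 45.52
tool_pos: [555.6, 101.1, 174.9]
ee_rot: [0.0, -0.0, 1.0, 0.0]
contact_force: [0.6, -0.1, 0.1]
gripper_width: 41.8
grasp_force: 0.0
clock: 46.65
tool_pos: [511.1, -59.6, 174.1]
ee_rot: [0.0, -0.001, 1.0, 0.0]
contact_force: [-0.1, -0.0, 0.6]
gripper_width: 41.9
grasp_force: 0.0
```

View pics/end.png

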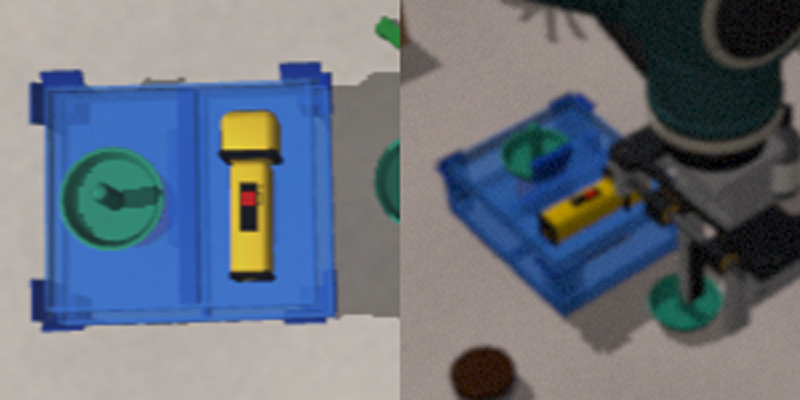

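The dish stands in the wide compartment (112,198) and the torch lies switch up in the narrow one (250,195). The tier is seated and the robot is clear of everything.

```bash
python3 -c "
from cell import env; print(env.close_job())"
```

```text
the job is handed in; nothing more can be done
None
```

The two-tier tray is back together in the order asked, and I handed the job in at about 47 s of the 131 s; the final pictures show everything in place, and no verdict came back.

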